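Tighten the retaining ring in a lens tube with a face spanner

TASK

The lens in the upright lens tube is still loose: take the large two-pronged spanner off the rack, let its prongs drop into the slots of the retaining ring down in the tube, and turn the ring clockwise (seen from above) until it stops, fully home on the lens. Use only the spanner in the tube, keep everything off the glass, then hang the spanner back in its notch in the rack and leave the small spanner where it hangs.

Things in the scene. Friction and masses are not known exactly. Their poses are not given: they have to be found in the camera images.
- lens_tube: Upright black tube, bolted down on an 84 mm square, 10 mm thick flange; fixed, but stands elsewhere each time. Origin on the table under the tube's axis, z up. Outside 60 mm (collar 64 mm), bore 52 mm, rim 62 mm above the origin. The threaded retaining ring lies 22 mm below the rim when home. Right-hand thread, 6 mm a turn; it starts 1.3 to 2.2 rad (clockwise from above) short of home.
- ring_face (a point): Centre of the retaining ring's upper face; sinks but does not turn with it; home 40.0 mm above the tube's origin. Silver ring, outside 52, inside 39, 6 mm thick. Upper face has 4 slots at 90 degrees, 7.5 mm wide, 4 mm deep, cut right across the ring's 6 mm wall. Their angle differs each time and is not reported: feel or look for it. Turning takes about 0.3 N m; at home it stops hard.
- lens: The glass lens under the retaining ring, 51 mm across; its bare face inside the ring bulges to 36 mm above the tube's origin. Origin at the tube's origin. When feeling for the slots press lightly (3 to 5 N is enough): prongs pressed hard can drag the ring round with them instead of sliding over it.
- spanner: Large face spanner, steel, black handle, 124 mm long, 0.12 to 0.2 kg; hangs upright, z up. Origin on its axis level with the prong ends. Two prongs point down at y = -22 and +22 mm (20.5 to 24 mm along y, 3 mm wide in x, 9 mm long) from a cross bar 48 mm (y) by 8 mm (x), z 9 to 19 mm; above it a 10 mm round shank. The same after half a turn.
- spanner_collar (a point): Middle of the underside of the large spanner's handle, on its axis, 82 mm above the prong ends; this underside rests on the rack. The handle above it is flat: 14 mm thick along the spanner's x (grip across this), 46 mm wide along y, 42 mm high.
- small_spanner: Similar spanner for a smaller ring: handle 34 mm wide, prongs only 25 mm over all, which would land on the glass. Origin on its axis level with the prong ends, z up. Hangs in the other notch.
- spanner_rack: Grey sheet-metal rack, 168 mm (y) by 76 mm (x); fixed; place varies. Origin on the table under its middle. Its shelf, 5 mm thick, top 96 mm high, has two 16 mm wide notches open to the front (rack's -x; edge 25 mm from the notch centres). Spanners hang with the shank in a notch, handle across it (spanner y along rack y); they go in and out level through the front, as the cross bar cannot pass up.
- notch_left (a point): Centre of the notch at the rack's +y side, at the height of the shelf's upper face (96 mm); the notch ends 9 mm behind it.
- notch_right (a point): Centre of the notch at the rack's -y side, same height. Which spanner hangs in which notch differs each time.

How it is judged:
On the way, in this order (a step that is already met when the one before it is completed fails the run):
1. the large spanner's prongs have dropped into the slots of the retaining ring (horizontal distance between spanner and lens_tube below 0.006 m and z of spanner in the frame of ring_face below -0.0025 m), for 0.1 s.
2. the retaining ring is turned home (z of ring_face in the frame of lens_tube below 0.04012 m), for 0.1 s.
At the end, for the whole second after the job is handed in: The retaining ring is home to within 0.12 mm of height (about 0.12 rad of turn), and the large spanner hangs at rest in a notch of the rack, its handle's underside within 12 mm of the notch centre and upright to 0.08 rad (z of ring_face in the frame of lens_tube below 0.04012 m and (distance between spanner_collar and notch_left below 0.012 m or distance between spanner_collar and notch_right below 0.012 m) and angle between spanner's own z axis and vertical below 0.08 rad and linear speed of spanner below 0.02 m/s); the robot touches nothing.
It fails at once if the lens glass is touched (contact force between lens and anything else above 0.5 N).
It fails at once if the gripper itself works or leans on the tube or its ring (contact force between the fingers and lens_tube above 3 N).
It fails at once if the small spanner is taken or knocked from its notch (distance of small_spanner from where it was at the start of the episode above 0.02 m).
It also fails if it takes over 61 s, if anything falls off the work surface, if the arm or the gripper's body presses on something with over 40 N, if the wrist force passes 120 N, or if a joint passes its speed limit or range.

ROBOT

A 6-joint arm with a two-finger parallel gripper is mounted at the origin on a cart in front of the work surface, level with it; the furniture and walls round the work are solid. World frame = base frame: x ahead of the robot, y to its left, z up, the work surface at z = 0. Lengths are in m, angles in rad, forces in N, time in s.
With the tool pointing down it reaches from about 0.3 to 0.85 m from the base axis. Payload 5.4 kg.
Tool frame: the origin (TCP) lies at the very end of the fingers, on their centre line; the grasp point (between the pads) lies env.grip_point_offset behind it (env.grip_point_offset is the distance from the TCP to the grasp point, in m); y points along the fingers, z is the direction in which the jaws open and shut, and the axes are right-handed (so a half turn about y gives the same grasp; the last joint's range is limited). The gripper opens to 85 mm and grips with 20 to 120 N. Pads are 22 mm wide; open, the fingers measure 114 mm over their backs; the gripper's body (76 mm by 85 mm) begins 54 mm behind the grasp point. The pads swing forward as they close: fully open they stand 13 mm farther back than shut.
Start: joints at [1.052, 0.158, 1.597, -0, 1.386, -0.21], TCP at [0.175, 0.548, 0.231] pointing down, gripper open.
Joint ranges: [-2.91, 2.91], [-0.94, 2.29], [0.18, 2.7], [-1.29, 4.43], [0.17, 2.64], [-3, 3]. Speed limits (rad/s): [2.57, 2.57, 3.14, 3.14, 3.14, 3.14].

INTERFACE

Orientations are given as a unit quaternion [x, y, z, w].
In Python, from station import sensors, grab_frame, camera_model, env gives the robot as it stands. The module is installed in compiled form; this text tells all that it offers.
- The arm moves only by the shell command python3 -m handwheel 'ROWS' [FORCE]. ROWS is JSON, a list of rows, each an object of numbers: "dx", "dy", "dz": the shift along the tool's x, y, z in mm; "wx", "wy", "wz": the turn, a rotation vector about the tool's x, y, z in rad; "hand": the finger opening in mm, from 0 to 85.4. A call has 1 to 5 rows; each row is the pose to reach, as a shift and turn from the pose measured when the call began, along the tool's axes at that moment; what a row does not reach only later rows make up. A row lasts 1/12 s, in which the tool goes at most 41.7 mm and 7.16 degrees, less where a joint would pass 70% of its speed; a pose out of reach is approached as far as the arm can. A call with a gripper value outside its range is refused whole. The fingers move at their own pace and stop on an object; FORCE is the grip in N (left out, the last holds). Time passes only in rows, so rows that repeat a pose let the fingers close. It gives the time, the measured TCP pose, the force and the opening at its end, in the units of the state.
- sensors.get_state(): the state, without advancing time (a new reading comes with each control period).
- grab_frame(name): name is "scene" or "top" or "wrist"; returns the picture (480x640x3 uint8, red, green, blue); there is no depth.
- camera_model(name): a dict with "fx", "fy", "cx", "cy" (pixels), "cam_to_world" (4x4, takes a point from camera to world coordinates). Camera axes: x right, y down, z forward; pixel columns grow to the right and rows downward; lengths in m; the calibration is good to about 2 mm. The wrist camera is an equidistant fisheye: a pixel r from the principal point sees the ray r / f radians off the axis. A picture is of the moment at which its call begins: read the wrist's pose just before it. camera_model takes no time and is no camera call; for the wrist camera it gives the pose at the moment of the call.
- env.hand_in(): hands the job in, once; it reports no verdict.
The state is a dict: "t": time; "joint_pos": joint angles; "qvel": joint speeds; "tau": joint torques, N m; "position": TCP position; "ee_rot": TCP orientation; "contact_force": force on the tool from outside, world axes, zero at the start; "ft_torque": the same for the moment, N m; "grip_width": finger opening in m.
Only numpy, scipy, OpenCV 4.12 (cv2) and the standard library are available. Lean on these libraries where they do the work, as an engineer would, in place of code of your own. Each camera call takes 0.05 s, during which the arm holds its last target. There are 200 camera calls.

## Working session

There is one attempt and no reset: what is moved stays moved. The work goes in short steps, Python scripts to look and compute and a shell command to move; the robot and the scene stay as the last step left them, time stands still between calls to the robot, and variables do not carry over. Pictures are saved under pics/ and viewed, about 8 in all and at most 12, crops included, and the job is handed in when it is done.

```bash
mkdir -p pics; python3 - <<'E'
from station import sensors, grab_frame, camera_model, env
import cv2, numpy as np
s=sensors.get_state(); print(s, env.grip_point_offset)
for n in("scene","top","wrist"):
    m=camera_model(n); print(n,{k:np.round(v,4).tolist() for k,v in m.items()})
    cv2.imwrite(f"pics/{n}0.png",grab_frame(n)[:,:,::-1])
E
```

```text
{'t': 0.0, 'joint_pos': array([ 1.05193294e+00,  1.59061265e-01,  1.59827206e+00, -5.15510992e-06,
        1.38619118e+00, -2.10138625e-01]), 'qvel': array([ 1.43605274e-04,  1.38605305e-03, -3.48446801e-05, -2.08606547e-03,
       -1.12093748e-03,  9.21406551e-04]), 'tau': array([-1.27878910e-03, -3.96000016e+01, -3.31430233e+01, -3.32563250e-04,
        8.49511562e-03,  7.38127341e-06]), 'position': array([0.17444118, 0.54725521, 0.23029009]), 'ee_rot': array([ 0.69933762, -0.10895916,  0.10847554, -0.69806006]), 'contact_force': array([ 0.79332383,  0.1078449 , -0.18913217]), 'ft_torque': array([-0.05544772, -0.03835356,  0.03047627]), 'grip_width': 0.08526222441664544} 0.0187
scene {'fx': 559.9288, 'fy': 559.9288, 'cx': 311.1871, 'cy': 238.8649, 'cam_to_world': [[0.5841, -0.4846, 0.6511, -0.2609], [-0.8117, -0.3449, 0.4714, -0.6334], [-0.0039, -0.8039, -0.5948, 0.7608], [0.0, 0.0, 0.0, 1.0]]}
top {'fx': 557.4444, 'fy': 557.4444, 'cx': 328.2063, 'cy': 243.985, 'cam_to_world': [[-0.0208, -0.9937, 0.1104, 0.3318], [-0.9998, 0.0209, -0.0005, -0.0812], [-0.0018, -0.1104, -0.9939, 1.4256], [0.0, 0.0, 0.0, 1.0]]}
wrist {'fx': 371.6483, 'fy': 371.6483, 'cx': 319.8565, 'cy': 238.8942, 'cam_to_world': [[0.3047, 0.9001, 0.3114, 0.0924], [0.9524, -0.2872, -0.1018, 0.5732], [-0.0022, 0.3276, -0.9448, 0.3739], [0.0, 0.0, 0.0, 1.0]]}
```

View pics/top0.png

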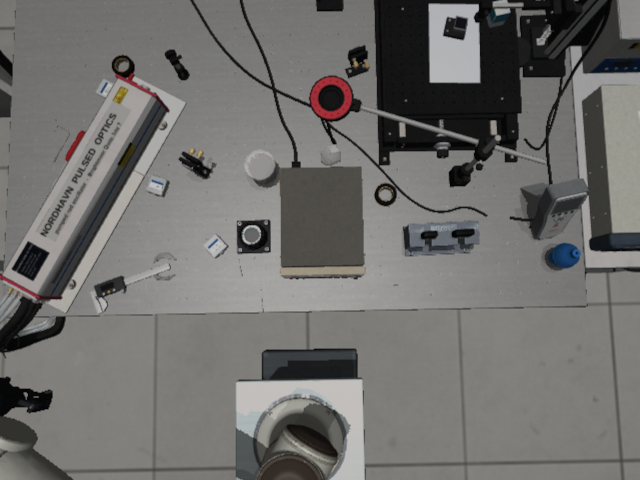

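View pics/scene0.png

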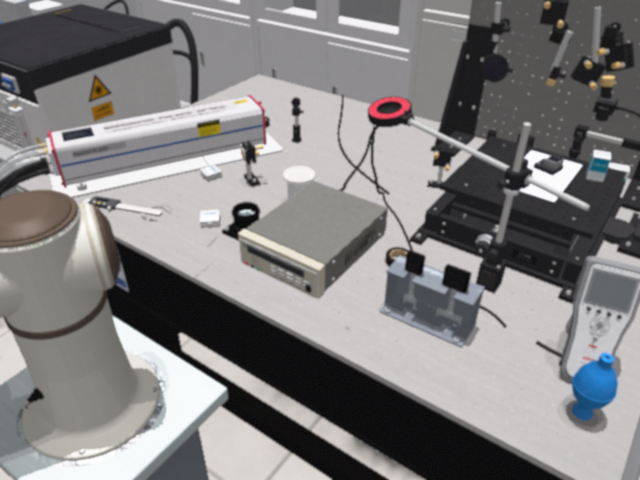

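```bash
cat > h.py <<'E'
from station import sensors, grab_frame, camera_model, env
import cv2, numpy as np
from scipy.spatial.transform import Rotation as R
def proj(m,P):
    T=np.linalg.inv(m["cam_to_world"]); p=T[:3,:3]@np.array(P)+T[:3,3]
    return m["fx"]*p[0]/p[2]+m["cx"], m["fy"]*p[1]/p[2]+m["cy"]
def ray(m,u,v,fish=False):
    x,y=(u-m["cx"])/m["fx"],(v-m["cy"])/m["fy"]
    if fish:
        r=np.hypot(x,y); d=np.array([x/r*np.sin(r),y/r*np.sin(r),np.cos(r)]) if r>0 else np.array([0,0,1.])
    else: d=np.array([x,y,1.])
    T=np.array(m["cam_to_world"]); return T[:3,3],T[:3,:3]@d
def onz(m,u,v,z,fish=False):
    o,d=ray(m,u,v,fish); return o+d*(z-o[2])/d[2]
E
python3 - <<'E'
from h import *
a=cv2.imread("pics/top0.png"); b=cv2.imread("pics/scene0.png")
m=camera_model("top"); print("tcp px",proj(m,[.175,.547,.23]))
c1=cv2.resize(a[210:265,225:285],None,fx=6,fy=6,interpolation=cv2.INTER_CUBIC)   # 360x330
c2=cv2.resize(a[210:265,398:486],None,fx=5,fy=6,interpolation=cv2.INTER_CUBIC) # 440x330
c3=cv2.resize(b[240:350,370:490],None,fx=2.4,fy=2.4,interpolation=cv2.INTER_CUBIC)
w=cv2.resize(cv2.imread("pics/wrist0.png"),(352,264))
top=np.hstack([c1,c2]); bot=np.zeros((264,800,3),np.uint8); bot[:,:288]=c3; bot[:,300:652]=w
cv2.imwrite("pics/c1.png",np.vstack([top,bot]))
print(onz(m,253,236,.062),onz(m,430,238,.1),onz(m,463,233,.1))
E
```

```text
tcp px (np.float64(31.749647408415115), np.float64(387.2827415036088))
[0.5070091  0.10314828 0.062     ] [ 0.48837783 -0.3258381   0.1       ] [ 0.49877899 -0.40538469  0.1       ]
```

View pics/c1.png

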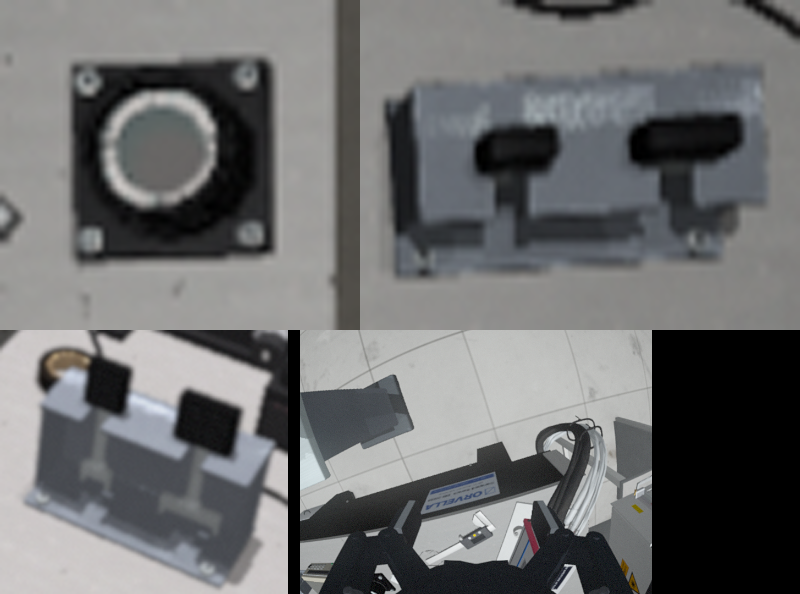

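```bash
python3 - <<'E'
from h import *
m=camera_model("top"); np.set_printoptions(precision=4,suppress=True)
f1=lambda u,v,z:onz(m,225+u/6,210+v/6,z)
f2=lambda u,v,z:onz(m,398+(u-360)/5,210+v/6,z)
print("flange",np.mean([f1(*c,.01) for c in [(75,65),(270,60),(272,252),(78,260)]],0),[f1(*c,.01) for c in [(75,65),(270,60),(272,252),(78,260)]])
print("ring",f1(158,148,.044))
l,r=f2(415,86,.096),f2(765,68,.096); l2,r2=f2(418,222,.096),f2(765,203,.096)
for a,b in((l,r),(l2,r2)): d=a-b; print(a,b,np.linalg.norm(d),"yaw of rack y:",np.arctan2(-d[0],d[1]))
print("notch ends",f2(515,175,.096),f2(675,160,.096))
print("large handle top", f2(688,130,.138), "small",f2(518,140,.138))
s=sensors.get_state(); M=R.from_quat(s["ee_rot"]).as_matrix(); print(M); print("tube->",M.T)
E
```

```text
flange [0.5124 0.1077 0.01  ] [array([0.5538, 0.1497, 0.01  ]), array([0.5542, 0.0663, 0.01  ]), array([0.4716, 0.0662, 0.01  ]), array([0.4699, 0.1487, 0.01  ])]
ring [0.5128 0.1097 0.044 ]
[ 0.5231 -0.2774  0.096 ] [ 0.5268 -0.4462  0.096 ] 0.1688974899875244 yaw of rack y: 0.022160264839655167
[ 0.4682 -0.2768  0.096 ] [ 0.4723 -0.4435  0.096 ] 0.1667267630237659 yaw of rack y: 0.024819454072620248
notch ends [ 0.4861 -0.3241  0.096 ] [ 0.4905 -0.4011  0.096 ]
large handle top [ 0.4971 -0.3976  0.138 ] small [ 0.4948 -0.3183  0.138 ]
[[ 0.9527 -0.0007  0.3039]
 [-0.3039 -0.0013  0.9527]
 [-0.0003 -1.     -0.0015]]
tube-> [[ 0.9527 -0.3039 -0.0003]
 [-0.0007 -0.0013 -1.    ]
 [ 0.3039  0.9527 -0.0015]]
```

```bash

python3 -m handwheel '[{"dx":30,"dy":2,"dz":-21},{"dx":60,"dy":4,"dz":-42},{"dx":90,"dy":6,"dz":-63},{"dx":120,"dy":8,"dz":-84},{"dx":150,"dy":10,"dz":-105}]'
python3 -m handwheel '[{"dx":30,"dy":2,"dz":-21},{"dx":60,"dy":4,"dz":-42},{"dx":90,"dy":6,"dz":-63},{"dx":120,"dy":8,"dz":-84},{"dx":150,"dy":10,"dz":-105}]'
python3 -m handwheel '[{"dx":30,"dy":2,"dz":-21},{"dx":60,"dy":4,"dz":-42},{"dx":90,"dy":6,"dz":-63},{"dx":120,"dy":8,"dz":-84},{"dx":155,"dy":10,"dz":-105}]'
python3 -m handwheel '[{"wy":0.12},{"wy":0.24},{"wy":0.36},{"wy":0.48},{"wy":0.6}]'
python3 -m handwheel '[{"wy":0.12},{"wy":0.24},{"wy":0.36},{"wy":0.48},{"wy":0.6}]'
python3 - <<'E'
from h import *
np.set_printoptions(precision=4,suppress=True)
s=sensors.get_state(); M=R.from_quat(s["ee_rot"]).as_matrix(); print(s["position"],s["joint_pos"],M)
E
```

```text
[0.1745 0.5474 0.2305] [ 1.0519  0.1589  1.5979  0.      1.3862 -0.2101] [[ 0.9527 -0.0007  0.3039]
 [-0.3039 -0.0013  0.9527]
 [-0.0003 -1.     -0.0015]]$[0]: bad value
$[0]: bad value
$[0]: bad value
$[0]: bad value
$[0]: bad value
```

```bash

python3 -m handwheel '[{"dx":30,"dy":2,"dz":-21,"wx":0,"wy":0,"wz":0,"hand":85},{"dx":60,"dy":4,"dz":-42,"wx":0,"wy":0,"wz":0,"hand":85},{"dx":90,"dy":6,"dz":-63,"wx":0,"wy":0,"wz":0,"hand":85},{"dx":120,"dy":8,"dz":-84,"wx":0,"wy":0,"wz":0,"hand":85},{"dx":150,"dy":10,"dz":-105,"wx":0,"wy":0,"wz":0,"hand":85}]'
```

```text
t: 0.57
position: [0.286, 0.4002, 0.2202]
ee_rot: [0.699, -0.109, 0.108, -0.698]
contact_force: [0.7, -0.3, -0.3]
grip_width: 0.085
```

```bash

python3 -m handwheel '[{"dx":35,"dy":2,"dz":-24,"wx":0,"wy":0,"wz":0,"hand":85},{"dx":70,"dy":4,"dz":-48,"wx":0,"wy":0,"wz":0,"hand":85},{"dx":105,"dy":6,"dz":-72,"wx":0,"wy":0,"wz":0,"hand":85},{"dx":140,"dy":8,"dz":-96,"wx":0,"wy":0,"wz":0,"hand":85},{"dx":175,"dy":10,"dz":-120,"wx":0,"wy":0,"wz":0,"hand":85}]'
python3 -m handwheel '[{"dx":30,"dy":2,"dz":-21,"wx":0,"wy":0.12,"wz":0,"hand":85},{"dx":60,"dy":4,"dz":-42,"wx":0,"wy":0.24,"wz":0,"hand":85},{"dx":90,"dy":6,"dz":-63,"wx":0,"wy":0.36,"wz":0,"hand":85},{"dx":120,"dy":8,"dz":-84,"wx":0,"wy":0.48,"wz":0,"hand":85},{"dx":127,"dy":10,"dz":-90,"wx":0,"wy":0.6,"wz":0,"hand":85}]'
python3 -m handwheel '[{"dx":0,"dy":0,"dz":0,"wx":0,"wy":0.12,"wz":0,"hand":85},{"dx":0,"dy":0,"dz":0,"wx":0,"wy":0.24,"wz":0,"hand":85},{"dx":0,"dy":0,"dz":0,"wx":0,"wy":0.36,"wz":0,"hand":85},{"dx":0,"dy":0,"dz":0,"wx":0,"wy":0.48,"wz":0,"hand":85},{"dx":0,"dy":0,"dz":0,"wx":0,"wy":0.62,"wz":0,"hand":85}]'
cat >> h.py <<'E'
np.set_printoptions(precision=4,suppress=True)
def st():
    s=sensors.get_state(); M=R.from_quat(s["ee_rot"]).as_matrix()
    print("t",round(s["t"],2),"p",s["position"],"yaw z",np.arctan2(M[1,2],M[0,2]),"tilt",M[2],"q",s["joint_pos"],"F",s["contact_force"],"w",s["grip_width"]); return s,M
def shot(n,f):
    m=camera_model(n); a=grab_frame(n); cv2.imwrite(f"pics/{f}.png",a[:,:,::-1])
    np.save(f"pics/{f}.npy",m,allow_pickle=True); return m,a[:,:,::-1].copy()
E
python3 - <<'E'
from h import *
st(); m,a=shot("wrist","w1"); print(m["cam_to_world"])
E
```

```text
t: 0.98
position: [0.4135, 0.2354, 0.2105]
ee_rot: [0.699, -0.109, 0.108, -0.698]
contact_force: [-0.0, 1.2, -0.1]
grip_width: 0.085
t: 1.4
position: [0.5097, 0.1069, 0.2004]
ee_rot: [0.635, -0.313, 0.314, -0.633]
contact_force: [-0.3, -0.6, -1.0]
grip_width: 0.0853
t: 1.82
position: [0.5095, 0.1068, 0.2]
ee_rot: [0.511, -0.489, 0.49, -0.509]
contact_force: [0.4, -0.1, 0.2]
grip_width: 0.0846
t 1.82 p [0.5095 0.1068 0.2   ] yaw z 0.04148873066333265 tilt [ 0.003  -1.     -0.0006] q [-0.0239  0.044   1.7835 -0.0031  1.3145 -0.0646] F [ 0.4335 -0.1467  0.2149] w 0.08464494493927885
[[ 0.9992  0.0388  0.0122  0.5047]
 [ 0.0406 -0.9426 -0.3315  0.192 ]
 [-0.0013  0.3317 -0.9434  0.3433]
 [ 0.      0.      0.      1.    ]]
```

View pics/w1.png

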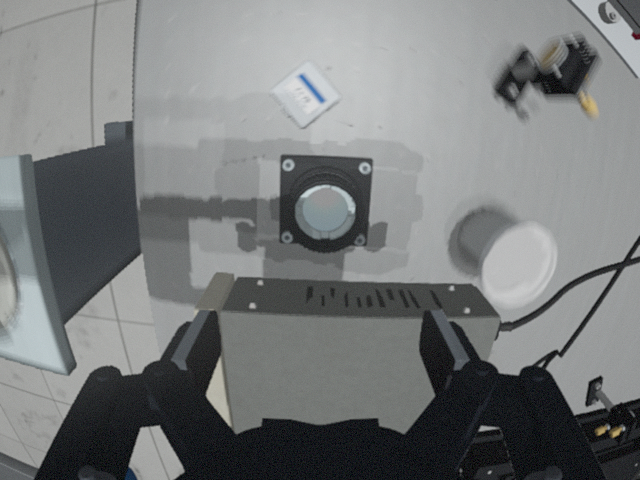

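```bash
cat >> h.py <<'E'
def rect(a,m,c,z,half=.045,n=600):
    "top view of plane z from a wrist picture; right=+x, up=+y"
    g=np.linspace(-half,half,n); X,Y=np.meshgrid(c[0]+g,c[1]-g)
    T=np.linalg.inv(m["cam_to_world"]); P=np.stack([X,Y,np.full_like(X,z)],-1)@T[:3,:3].T+T[:3,3]
    r=np.hypot(P[...,0],P[...,1]); th=np.arctan2(r,P[...,2])/np.maximum(r,1e-9)
    return cv2.remap(a,(m["cx"]+m["fx"]*th*P[...,0]).astype(np.float32),(m["cy"]+m["fy"]*th*P[...,1]).astype(np.float32),cv2.INTER_CUBIC)
E
python3 - <<'E'
from h import *
m=np.load("pics/w1.npy",allow_pickle=True).item(); a=cv2.imread("pics/w1.png")
for u,v in((281,154),(373,158),(366,248),(279,244)): print(onz(m,u,v,.01,True))
c=(.512,.108); r=rect(a,m,c,.042,.04,400); r2=rect(a,m,c,.062,.04,400)
cv2.imwrite("pics/r1.png",np.hstack([r,r2]))
E
```

```text
[0.4709 0.1541 0.01  ]
[0.5538 0.1541 0.01  ]
[0.5538 0.0674 0.01  ]
[0.4701 0.0681 0.01  ]
```

View pics/r1.png

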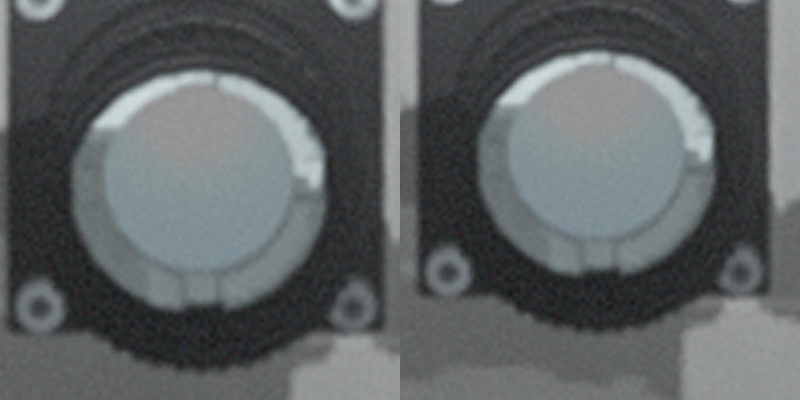

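```bash

python3 -m handwheel '[{"dx":35,"dy":-16,"dz":-2,"wx":0,"wy":0,"wz":0,"hand":60},{"dx":70,"dy":-32,"dz":-4,"wx":0,"wy":0,"wz":0,"hand":60},{"dx":105,"dy":-40,"dz":-6,"wx":0,"wy":0,"wz":0,"hand":60},{"dx":140,"dy":-40,"dz":-8,"wx":0,"wy":0,"wz":0,"hand":60},{"dx":175,"dy":-40,"dz":-11,"wx":0,"wy":0,"wz":0,"hand":60}]'
python3 -m handwheel '[{"dx":35,"dy":0,"dz":-2,"wx":0,"wy":0,"wz":0,"hand":60},{"dx":70,"dy":0,"dz":-4,"wx":0,"wy":0,"wz":0,"hand":60},{"dx":105,"dy":0,"dz":-6,"wx":0,"wy":0,"wz":0,"hand":60},{"dx":140,"dy":0,"dz":-8,"wx":0,"wy":0,"wz":0,"hand":60},{"dx":175,"dy":0,"dz":-11,"wx":0,"wy":0,"wz":0,"hand":60}]'
python3 -m handwheel '[{"dx":35,"dy":0,"dz":-2,"wx":0,"wy":0,"wz":0,"hand":60},{"dx":70,"dy":0,"dz":-4,"wx":0,"wy":0,"wz":0,"hand":60},{"dx":105,"dy":0,"dz":-6,"wx":0,"wy":0,"wz":0,"hand":60},{"dx":140,"dy":0,"dz":-8,"wx":0,"wy":0,"wz":0,"hand":60},{"dx":154,"dy":0,"dz":-11,"wx":0,"wy":0.018,"wz":0,"hand":60}]'
python3 -m handwheel '[{"dx":0,"dy":0,"dz":0,"wx":0,"wy":0,"wz":0,"hand":60},{"dx":0,"dy":0,"dz":0,"wx":0,"wy":0,"wz":0,"hand":60}]'
python3 - <<'E'
from h import *
st(); m,a=shot("wrist","w2"); r=rect(a,m,(.497,-.36),.138,.09,600)
cv2.imwrite("pics/r2.png",r)
E
```

```text
t: 2.28
position: [0.5049, -0.0699, 0.2414]
ee_rot: [0.51, -0.489, 0.491, -0.509]
contact_force: [1.3, 0.5, 0.4]
grip_width: 0.0602
t: 2.7
position: [0.5004, -0.2469, 0.2418]
ee_rot: [0.511, -0.488, 0.491, -0.51]
contact_force: [-1.0, 0.1, 0.4]
grip_width: 0.06
t: 3.12
position: [0.4949, -0.4051, 0.2416]
ee_rot: [0.507, -0.493, 0.495, -0.505]
contact_force: [0.5, -0.3, 1.3]
grip_width: 0.0602
t: 3.28
position: [0.4944, -0.4053, 0.2409]
ee_rot: [0.507, -0.493, 0.495, -0.505]
contact_force: [-0.5, 0.8, -0.1]
grip_width: 0.0601
t 3.28 p [ 0.4944 -0.4053  0.2409] yaw z 0.023658628079615225 tilt [ 0.0032 -1.     -0.0002] q [-0.8743  0.3155  1.3928 -0.0021  1.431  -0.8976] F [-0.4697  0.7735 -0.0826] w 0.060115130616659074
```

View pics/r2.png

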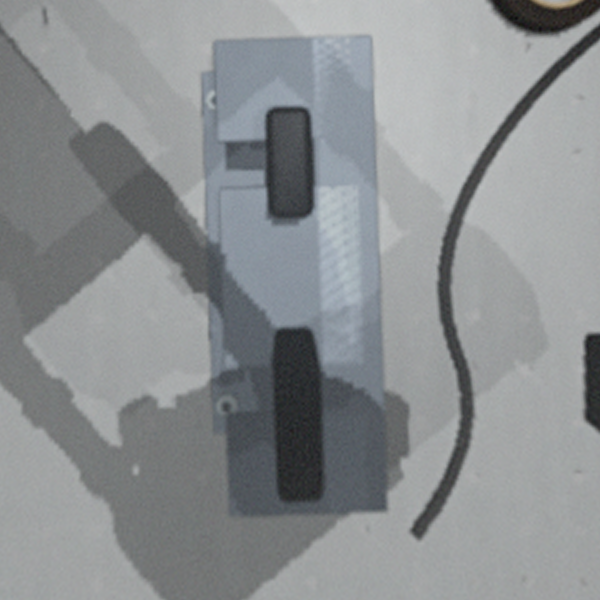

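```bash

python3 -m handwheel '[{"dx":-4,"dy":25,"dz":1.2,"wx":0,"wy":0,"wz":0,"hand":50},{"dx":-8.3,"dy":50,"dz":2.5,"wx":0,"wy":-0.005,"wz":0,"hand":50},{"dx":-8.3,"dy":75,"dz":2.5,"wx":0,"wy":-0.005,"wz":-0.003,"hand":50},{"dx":-8.3,"dy":90,"dz":2.5,"wx":0,"wy":-0.005,"wz":-0.003,"hand":50},{"dx":-8.3,"dy":90,"dz":2.5,"wx":0,"wy":-0.005,"wz":-0.003,"hand":50}]' 80
python3 -m handwheel '[{"dx":0,"dy":15,"dz":0,"wx":0,"wy":0,"wz":0,"hand":45},{"dx":0,"dy":30,"dz":0,"wx":0,"wy":0,"wz":0,"hand":45},{"dx":0,"dy":42,"dz":0,"wx":0,"wy":0,"wz":0,"hand":45},{"dx":0,"dy":47,"dz":0,"wx":0,"wy":0,"wz":0,"hand":45},{"dx":0,"dy":47,"dz":0,"wx":0,"wy":0,"wz":0,"hand":45}]'
python3 - <<'E'
from h import *
st(); m,a=shot("wrist","w3")
E
```

```text
t: 3.75
position: [0.4959, -0.3916, 0.1467]
ee_rot: [0.509, -0.493, 0.49, -0.507]
contact_force: [1.2, 0.8, -0.5]
grip_width: 0.0501
t: 4.17
position: [0.4955, -0.3905, 0.0991]
ee_rot: [0.509, -0.494, 0.489, -0.507]
contact_force: [-0.5, -0.2, -0.1]
grip_width: 0.0452
t 4.17 p [ 0.4955 -0.3905  0.0991] yaw z 0.03389815730671074 tilt [-0.0023 -1.     -0.006 ] q [-0.8571  0.4298  1.5368 -0.0035  1.1806 -0.8896] F [-0.5322 -0.249  -0.1128] w 0.045230775147350036
```

View pics/w3.png

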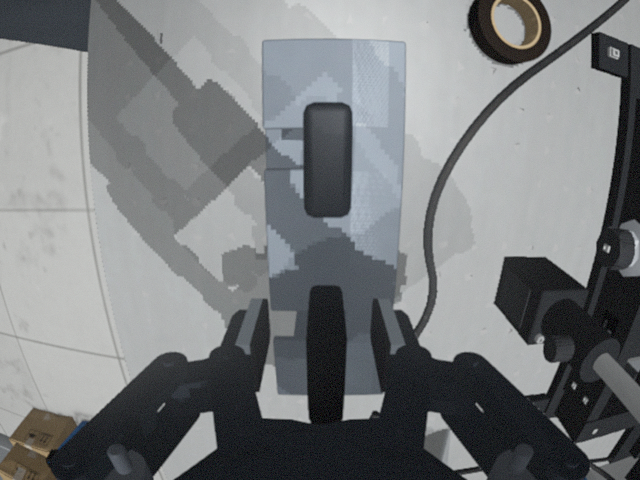

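```bash

python3 -m handwheel '[{"dx":3,"dy":-2,"dz":0.5,"wx":0.004,"wy":0,"wz":0,"hand":45},{"dx":6,"dy":-4,"dz":1,"wx":0.004,"wy":0,"wz":0,"hand":45},{"dx":6,"dy":-4,"dz":1,"wx":0.004,"wy":0,"wz":0,"hand":45}]' 80
python3 -m handwheel '[{"dx":0,"dy":0,"dz":0,"wx":0,"wy":0,"wz":0,"hand":5},{"dx":0,"dy":0,"dz":0,"wx":0,"wy":0,"wz":0,"hand":5},{"dx":0,"dy":0,"dz":0,"wx":0,"wy":0,"wz":0,"hand":5},{"dx":0,"dy":0,"dz":0,"wx":0,"wy":0,"wz":0,"hand":5},{"dx":0,"dy":0,"dz":0,"wx":0,"wy":0,"wz":0,"hand":5}]' 80
python3 -m handwheel '[{"dx":0,"dy":0,"dz":0,"wx":0,"wy":0,"wz":0,"hand":5},{"dx":0,"dy":0,"dz":0,"wx":0,"wy":0,"wz":0,"hand":5},{"dx":0,"dy":0,"dz":0,"wx":0,"wy":0,"wz":0,"hand":5}]' 80
python3 -c "
from h import *
st()"
```

```text
t: 4.47
position: [0.4979, -0.3988, 0.1061]
ee_rot: [0.508, -0.491, 0.492, -0.508]
contact_force: [-0.7, 0.3, 0.7]
grip_width: 0.0446
t: 4.88
position: [0.4983, -0.3993, 0.1069]
ee_rot: [0.508, -0.49, 0.493, -0.508]
contact_force: [-1.5, -0.8, 4.1]
grip_width: 0.0129
t: 5.13
position: [0.4983, -0.3993, 0.1069]
ee_rot: [0.509, -0.49, 0.493, -0.508]
contact_force: [-0.5, -0.5, 2.5]
grip_width: 0.0129
t 5.13 p [ 0.4983 -0.3993  0.1069] yaw z 0.03323967031484037 tilt [ 0.0033 -1.      0.0021] q [-0.8642  0.4313  1.5178 -0.0004  1.1886 -0.8973] F [-0.4527 -0.4523  2.4572] w 0.012935408682302883
```

```bash

python3 -m handwheel '[{"dx":0,"dy":-1.5,"dz":0,"wx":0,"wy":0,"wz":0,"hand":5},{"dx":0,"dy":-3,"dz":0,"wx":0,"wy":0,"wz":0,"hand":5},{"dx":0,"dy":-3,"dz":0,"wx":0,"wy":0,"wz":0,"hand":5},{"dx":0,"dy":-3,"dz":-5,"wx":0,"wy":0,"wz":0,"hand":5},{"dx":0,"dy":-3,"dz":-10,"wx":0,"wy":0,"wz":0,"hand":5}]' 80
python3 -m handwheel '[{"dx":0,"dy":0,"dz":-10,"wx":0,"wy":0,"wz":0,"hand":5},{"dx":0,"dy":0,"dz":-20,"wx":0,"wy":0,"wz":0,"hand":5},{"dx":0,"dy":0,"dz":-30,"wx":0,"wy":0,"wz":0,"hand":5},{"dx":0,"dy":0,"dz":-40,"wx":0,"wy":0,"wz":0,"hand":5},{"dx":0,"dy":0,"dz":-50,"wx":0,"wy":0,"wz":0,"hand":5}]' 80
python3 -m handwheel '[{"dx":0,"dy":0,"dz":-10,"wx":0,"wy":0,"wz":0,"hand":5},{"dx":0,"dy":0,"dz":-20,"wx":0,"wy":0,"wz":0,"hand":5},{"dx":0,"dy":0,"dz":-20,"wx":0,"wy":0,"wz":0,"hand":5}]' 80
python3 -c "
from h import *
st()"
```

```text
t: 5.55
position: [0.4878, -0.3993, 0.1094]
ee_rot: [0.509, -0.49, 0.493, -0.508]
contact_force: [0.6, -0.4, -1.8]
grip_width: 0.0129
t: 5.97
position: [0.4365, -0.401, 0.1094]
ee_rot: [0.508, -0.491, 0.493, -0.508]
contact_force: [0.2, -0.7, -1.8]
grip_width: 0.0129
t: 6.22
position: [0.4145, -0.4017, 0.1092]
ee_rot: [0.508, -0.491, 0.493, -0.507]
contact_force: [-0.4, 0.7, -1.2]
grip_width: 0.0128
t 6.22 p [ 0.4145 -0.4017  0.1092] yaw z 0.03181386527369059 tilt [ 0.0021 -1.      0.0004] q [-0.9786  0.2855  1.7014 -0.0008  1.1527 -1.01  ] F [-0.4001  0.7408 -1.2346] w 0.012774572673243412
```

```bash

python3 -m handwheel '[{"dx":0,"dy":-25,"dz":0,"wx":0,"wy":0,"wz":0,"hand":5},{"dx":0,"dy":-60,"dz":0,"wx":0,"wy":0,"wz":0,"hand":5},{"dx":0,"dy":-95,"dz":0,"wx":0,"wy":0,"wz":0,"hand":5},{"dx":0,"dy":-130,"dz":0,"wx":0,"wy":0,"wz":0,"hand":5},{"dx":0,"dy":-145,"dz":0,"wx":0,"wy":0,"wz":0,"hand":5}]' 80
python3 -m handwheel '[{"dx":-25,"dy":0,"dz":6,"wx":0,"wy":0,"wz":0,"hand":5},{"dx":-60,"dy":0,"dz":14,"wx":0,"wy":0,"wz":0,"hand":5},{"dx":-97,"dy":0,"dz":22,"wx":0,"wy":0,"wz":0,"hand":5},{"dx":-134,"dy":0,"dz":30,"wx":0,"wy":0,"wz":0,"hand":5},{"dx":-170,"dy":0,"dz":38,"wx":0,"wy":0,"wz":0,"hand":5}]' 80
python3 -m handwheel '[{"dx":-35,"dy":0,"dz":8,"wx":0,"wy":0,"wz":0,"hand":5},{"dx":-70,"dy":0,"dz":16,"wx":0,"wy":0,"wz":0,"hand":5},{"dx":-105,"dy":0,"dz":23,"wx":0,"wy":0,"wz":0,"hand":5},{"dx":-140,"dy":0,"dz":30,"wx":0,"wy":0,"wz":0,"hand":5},{"dx":-170,"dy":0,"dz":38,"wx":0,"wy":0,"wz":0,"hand":5}]' 80
python3 -m handwheel '[{"dx":-35,"dy":0,"dz":8,"wx":0,"wy":0,"wz":0,"hand":5},{"dx":-70,"dy":0,"dz":16,"wx":0,"wy":0,"wz":0,"hand":5},{"dx":-105,"dy":0,"dz":23,"wx":0,"wy":0,"wz":0,"hand":5},{"dx":-140,"dy":0,"dz":30,"wx":0,"wy":0,"wz":0,"hand":5},{"dx":-170,"dy":0,"dz":37,"wx":0,"wy":0,"wz":0,"hand":5}]' 80
python3 -m handwheel '[{"dx":0,"dy":0,"dz":0,"wx":0,"wy":0,"wz":0,"hand":5},{"dx":0,"dy":0,"dz":0,"wx":0,"wy":0,"wz":0,"hand":5}]' 80
python3 -c "
from h import *
st()"
```

```text
t: 6.63
position: [0.4159, -0.4032, 0.2604]
ee_rot: [0.509, -0.488, 0.496, -0.507]
contact_force: [0.1, -0.9, -0.7]
grip_width: 0.0131
t: 7.05
position: [0.4485, -0.2304, 0.2591]
ee_rot: [0.509, -0.488, 0.496, -0.507]
contact_force: [0.4, -0.1, -1.8]
grip_width: 0.0125
t: 7.47
position: [0.4811, -0.0569, 0.258]
ee_rot: [0.508, -0.488, 0.496, -0.507]
contact_force: [1.1, -0.5, -0.8]
grip_width: 0.0128
t: 7.88
position: [0.5126, 0.1167, 0.2569]
ee_rot: [0.508, -0.488, 0.496, -0.508]
contact_force: [-0.2, 0.4, -1.7]
grip_width: 0.0128
t: 8.05
position: [0.5125, 0.1184, 0.2569]
ee_rot: [0.509, -0.487, 0.495, -0.509]
contact_force: [-0.2, -0.1, -2.3]
grip_width: 0.0128
t 8.05 p [0.5125 0.1184 0.2569] yaw z 0.03658399362773838 tilt [ 0.0083 -0.9999  0.0078] q [ 0.0019  0.0087  1.7056 -0.0081  1.4193 -0.0335] F [-0.2227 -0.0755 -2.2715] w 0.012807045263739481
```

```bash

python3 -m handwheel '[{"dx":3,"dy":20,"dz":0,"wx":-0.004,"wy":0,"wz":0.004,"hand":5},{"dx":7,"dy":40,"dz":0,"wx":-0.008,"wy":0,"wz":0.008,"hand":5},{"dx":7,"dy":60,"dz":0,"wx":-0.008,"wy":0,"wz":0.008,"hand":5},{"dx":7,"dy":73,"dz":0,"wx":-0.008,"wy":0,"wz":0.008,"hand":5},{"dx":7,"dy":73,"dz":0,"wx":-0.008,"wy":0,"wz":0.008,"hand":5}]' 80
python3 -m handwheel '[{"dx":0,"dy":0,"dz":0,"wx":0,"wy":0,"wz":0,"hand":5},{"dx":0,"dy":0,"dz":0,"wx":0,"wy":0,"wz":0,"hand":5},{"dx":0,"dy":0,"dz":0,"wx":0,"wy":0,"wz":0,"hand":5}]' 80
python3 - <<'E'
from h import *
st(); m,a=shot("wrist","w4"); st()
c=cv2.resize(a[170:330,220:440],None,fx=3.6,fy=3.6,interpolation=cv2.INTER_CUBIC); cv2.imwrite("pics/c4.png",c)
E
```

```text
t: 8.47
position: [0.5111, 0.1095, 0.1805]
ee_rot: [0.51, -0.493, 0.49, -0.507]
contact_force: [-0.7, 0.3, -1.6]
grip_width: 0.0131
t: 8.72
position: [0.5118, 0.1091, 0.1817]
ee_rot: [0.51, -0.492, 0.49, -0.507]
contact_force: [0.1, -0.7, -1.9]
grip_width: 0.0126
t 8.72 p [0.5118 0.1091 0.1817] yaw z 0.03419022472701708 tilt [ 0.0006 -1.     -0.0047] q [-0.0208  0.0718  1.7919 -0.0008  1.2825 -0.0547] F [ 0.124  -0.6528 -1.8569] w 0.012568127805846124
t 8.77 p [0.5119 0.1092 0.1819] yaw z 0.034437782438070705 tilt [ 0.0005 -1.     -0.0043] q [-0.0205  0.0718  1.7917 -0.0008  1.2824 -0.0547] F [-0.1977  0.6861 -0.5129] w 0.012809183308669314
```

View pics/c4.png

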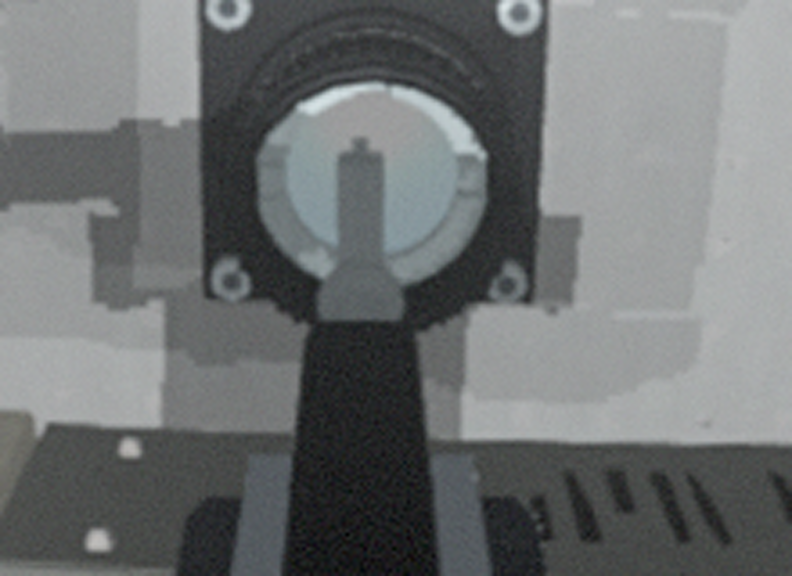

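```bash
python3 - <<'E'
from h import *
m=np.load("pics/w4.npy",allow_pickle=True).item()
f=lambda u,v,z:onz(m,220+u/3.6,170+v/3.6,z,True)
b=[f(*p,.013)[:2] for p in((228,10),(520,13),(230,280),(507,284))]; print("bolts",np.array(b).tolist(),np.mean(b,0))
print("prong end top edge",f(360,138,.089),"prong sides",f(354,145,.089),f(368,145,.089),"bar",f(339,152,.098),f(384,152,.098),"shank top",f(318,300,.17),f(404,300,.17))
print("ring outer L,R",f(257,172,.042),f(488,172,.042),"inner",f(287,175,.042),f(458,175,.042),"top inner",f(375,93,.042),"slot L",f(273,148,.042),f(273,192,.042),"slot R",f(468,157,.042),f(468,190,.042))
a=cv2.imread("pics/w4.png"); r=rect(a,m,(.512,.110),.042,.04,600); cv2.imwrite("pics/r4.png",r)
E
```

```text
bolts [[0.4771755934973278, 0.14333387599097042], [0.5460709631795893, 0.1450646948775119], [0.47806513537054346, 0.07538126779779147], [0.5473965277019158, 0.07676168026427138]] [0.5122 0.1101]
prong end top edge [0.5091 0.1327 0.089 ] prong sides [0.508  0.1314 0.089 ] [0.5106 0.1315 0.089 ] bar [0.5054 0.1324 0.098 ] [0.5133 0.1327 0.098 ] shank top [0.5042 0.1327 0.17  ] [0.515  0.1331 0.17  ]
ring outer L,R [0.4868 0.1121 0.042 ] [0.5377 0.1139 0.042 ] inner [0.4934 0.1116 0.042 ] [0.5311 0.1129 0.042 ] top inner [0.5121 0.1307 0.042 ] slot L [0.4903 0.1177 0.042 ] [0.4904 0.1076 0.042 ] slot R [0.5331 0.1171 0.042 ] [0.5335 0.1096 0.042 ]
```

View pics/r4.png

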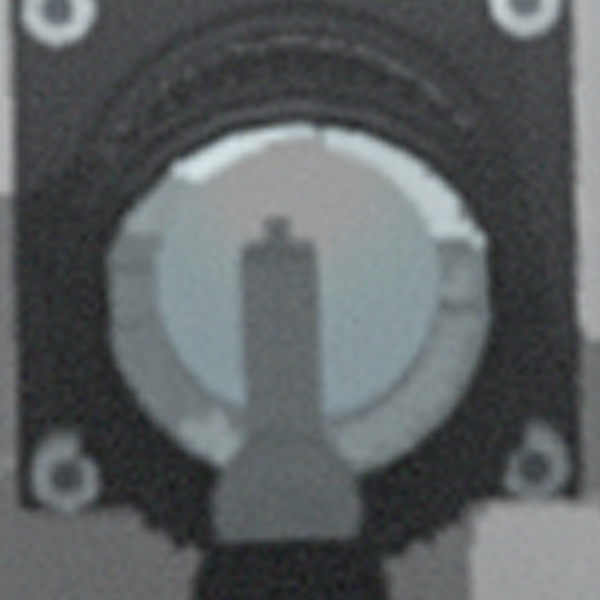

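```bash

python3 -m handwheel '[{"dx":-2.3,"dy":0,"dz":2.9,"wx":0.004,"wy":-0.02,"wz":0,"hand":5},{"dx":-2.3,"dy":0,"dz":2.9,"wx":0.004,"wy":-0.02,"wz":0,"hand":5},{"dx":-2.3,"dy":8,"dz":2.9,"wx":0.004,"wy":-0.02,"wz":0,"hand":5},{"dx":-2.3,"dy":14,"dz":2.9,"wx":0.004,"wy":-0.02,"wz":0,"hand":5},{"dx":-2.3,"dy":14,"dz":2.9,"wx":0.004,"wy":-0.02,"wz":0,"hand":5}]' 80
python3 -c "
from h import *
st()"
```

```text
t: 9.18
position: [0.5133, 0.1117, 0.1657]
ee_rot: [0.515, -0.487, 0.485, -0.512]
contact_force: [-0.7, 0.1, -3.0]
grip_width: 0.0131
t 9.18 p [0.5133 0.1117 0.1657] yaw z 0.054594675632853785 tilt [ 0.0003 -1.     -0.0039] q [-0.0157  0.0935  1.8021 -0.0006  1.2498 -0.0701] F [-0.7308  0.1481 -2.9928] w 0.01308253186612668
```

```bash

python3 -m handwheel '[{"dx":0,"dy":2,"dz":1,"wx":0.004,"wy":0,"wz":0,"hand":5},{"dx":0,"dy":5,"dz":1,"wx":0.004,"wy":0,"wz":0,"hand":5},{"dx":0,"dy":7.5,"dz":1,"wx":0.004,"wy":0,"wz":0,"hand":5},{"dx":0,"dy":7.5,"dz":1,"wx":0.004,"wy":0,"wz":0,"hand":5}]' 80
python3 -m handwheel '[{"dx":0,"dy":3,"dz":0,"wx":0,"wy":0,"wz":0,"hand":5},{"dx":0,"dy":6,"dz":0,"wx":0,"wy":0,"wz":0,"hand":5},{"dx":0,"dy":6,"dz":0,"wx":0,"wy":0,"wz":0,"hand":5}]' 80
python3 -c "
from h import *
st()"
```

```text
t: 9.52
position: [0.5138, 0.1117, 0.1574]
ee_rot: [0.514, -0.486, 0.486, -0.513]
contact_force: [-0.3, 0.0, -1.6]
grip_width: 0.0127
t: 9.77
position: [0.5134, 0.1117, 0.1507]
ee_rot: [0.514, -0.487, 0.486, -0.513]
contact_force: [-0.3, 0.7, -1.7]
grip_width: 0.0126
t 9.77 p [0.5134 0.1117 0.1507] yaw z 0.05449744328893813 tilt [ 0.     -1.     -0.0024] q [-0.0158  0.1097  1.8164 -0.0002  1.2179 -0.0703] F [-0.2851  0.7358 -1.733 ] w 0.01263913332496406
```

```bash

python3 -m handwheel '[{"dx":0,"dy":3,"dz":0.5,"wx":0,"wy":0,"wz":0,"hand":5},{"dx":0,"dy":6,"dz":1,"wx":0.002,"wy":0,"wz":0,"hand":5},{"dx":0,"dy":9,"dz":1,"wx":0.002,"wy":0,"wz":0,"hand":5},{"dx":0,"dy":12,"dz":1,"wx":0.002,"wy":0,"wz":0,"hand":5},{"dx":0,"dy":12,"dz":1,"wx":0.002,"wy":0,"wz":0,"hand":5}]' 80
python3 -m handwheel '[{"dx":0,"dy":1,"dz":0,"wx":0,"wy":0,"wz":0,"hand":5},{"dx":0,"dy":2,"dz":0,"wx":0,"wy":0,"wz":0,"hand":5},{"dx":0,"dy":2,"dz":0,"wx":0,"wy":0,"wz":0,"hand":5}]' 80
python3 -m handwheel '[{"dx":0,"dy":1,"dz":0,"wx":0,"wy":0,"wz":0,"hand":5},{"dx":0,"dy":2,"dz":0,"wx":0,"wy":0,"wz":0,"hand":5},{"dx":0,"dy":2,"dz":0,"wx":0,"wy":0,"wz":0,"hand":5}]' 80
python3 -c "
from h import *
st()"
```

```text
t: 10.18
position: [0.5138, 0.1117, 0.1378]
ee_rot: [0.514, -0.487, 0.486, -0.513]
contact_force: [-0.4, -0.3, -1.7]
grip_width: 0.0129
t: 10.43
position: [0.5137, 0.1118, 0.1356]
ee_rot: [0.514, -0.487, 0.486, -0.513]
contact_force: [0.0, 0.4, -2.2]
grip_width: 0.0127
t: 10.68
position: [0.5136, 0.1118, 0.1334]
ee_rot: [0.514, -0.487, 0.486, -0.513]
contact_force: [-0.1, 0.8, -1.8]
grip_width: 0.013
t 10.68 p [0.5136 0.1118 0.1334] yaw z 0.05447659978499882 tilt [-0.     -1.     -0.0024] q [-0.0158  0.1315  1.8295 -0.0001  1.1831 -0.0702] F [-0.086   0.7916 -1.7686] w 0.012993253010781126
```

```bash

python3 -m handwheel '[{"dx":0,"dy":0.5,"dz":0,"wx":0,"wy":0,"wz":0,"hand":5},{"dx":0,"dy":1,"dz":0,"wx":0,"wy":0,"wz":0,"hand":5},{"dx":0,"dy":1,"dz":0,"wx":0,"wy":0,"wz":0,"hand":5}]' 80
python3 -m handwheel '[{"dx":0,"dy":0.5,"dz":0,"wx":0,"wy":0,"wz":0,"hand":5},{"dx":0,"dy":1,"dz":0,"wx":0,"wy":0,"wz":0,"hand":5},{"dx":0,"dy":1,"dz":0,"wx":0,"wy":0,"wz":0,"hand":5}]' 80
python3 -m handwheel '[{"dx":0,"dy":0.5,"dz":0,"wx":0,"wy":0,"wz":0,"hand":5},{"dx":0,"dy":1,"dz":0,"wx":0,"wy":0,"wz":0,"hand":5},{"dx":0,"dy":1,"dz":0,"wx":0,"wy":0,"wz":0,"hand":5}]' 80
python3 -c "
from h import *
st()"
```

```text
t: 10.93
position: [0.5135, 0.1118, 0.1323]
ee_rot: [0.514, -0.487, 0.486, -0.513]
contact_force: [0.4, 0.1, -2.2]
grip_width: 0.013
t: 11.18
position: [0.5134, 0.1118, 0.1312]
ee_rot: [0.514, -0.487, 0.485, -0.513]
contact_force: [0.3, -0.2, -1.7]
grip_width: 0.0127
t: 11.43
position: [0.5135, 0.1118, 0.1304]
ee_rot: [0.514, -0.487, 0.486, -0.513]
contact_force: [-1.2, 0.4, 0.2]
grip_width: 0.0127
t 11.43 p [0.5135 0.1118 0.1304] yaw z 0.054511211739912864 tilt [-0.0001 -1.     -0.0026] q [-0.0158  0.1354  1.8317 -0.0001  1.177  -0.0703] F [-1.1979  0.3864  0.1708] w 0.012705869627181402
```

```bash

python3 -m handwheel '[{"dx":0,"dy":-0.5,"dz":0,"wx":0,"wy":0.06,"wz":0,"hand":5},{"dx":0,"dy":-0.5,"dz":0,"wx":0,"wy":0.12,"wz":0,"hand":5},{"dx":0,"dy":-0.4,"dz":0,"wx":0,"wy":0.18,"wz":0,"hand":5},{"dx":0,"dy":-0.3,"dz":0,"wx":0,"wy":0.24,"wz":0,"hand":5},{"dx":0,"dy":-0.2,"dz":0,"wx":0,"wy":0.3,"wz":0,"hand":5}]' 80
python3 -c "
from h import *
s,M=st();print(s['ft_torque'])"
```

```text
t: 11.85
position: [0.5137, 0.1118, 0.1308]
ee_rot: [-0.435, 0.558, -0.558, 0.434]
contact_force: [0.3, 0.2, -0.3]
grip_width: 0.0126
t 11.85 p [0.5137 0.1118 0.1308] yaw z -0.2475481720817469 tilt [ 0.0008 -1.     -0.002 ] q [-0.0157  0.1351  1.8313 -0.0004  1.1774  0.232 ] F [ 0.3279  0.2197 -0.3351] w 0.012631708801684433
[0.0147 0.0156 0.3259]
```

```bash

python3 -m handwheel '[{"dx":0,"dy":0,"dz":0,"wx":0,"wy":0.07,"wz":0,"hand":5},{"dx":0,"dy":0.1,"dz":0,"wx":0,"wy":0.14,"wz":0,"hand":5},{"dx":0,"dy":0.2,"dz":0,"wx":0,"wy":0.21,"wz":0,"hand":5},{"dx":0,"dy":0.3,"dz":0,"wx":0,"wy":0.28,"wz":0,"hand":5},{"dx":0,"dy":0.3,"dz":0,"wx":0,"wy":0.35,"wz":0,"hand":5}]' 80
python3 -c "
from h import *
s,M=st();print(s['ft_torque'])"
python3 -m handwheel '[{"dx":0,"dy":0,"dz":0,"wx":0,"wy":0.07,"wz":0,"hand":5},{"dx":0,"dy":0.1,"dz":0,"wx":0,"wy":0.14,"wz":0,"hand":5},{"dx":0,"dy":0.2,"dz":0,"wx":0,"wy":0.21,"wz":0,"hand":5},{"dx":0,"dy":0.3,"dz":0,"wx":0,"wy":0.28,"wz":0,"hand":5},{"dx":0,"dy":0.3,"dz":0,"wx":0,"wy":0.35,"wz":0,"hand":5}]' 80
python3 -c "
from h import *
s,M=st();print(s['ft_torque'])"
```

```text
t: 12.27
position: [0.5137, 0.1118, 0.1305]
ee_rot: [-0.331, 0.626, -0.625, 0.329]
contact_force: [0.5, -0.5, -1.7]
grip_width: 0.0133
t 12.27 p [0.5137 0.1118 0.1305] yaw z -0.6001422248224931 tilt [ 0.0016 -1.     -0.0014] q [-0.0155  0.1354  1.8315 -0.0006  1.1768  0.5848] F [ 0.5436 -0.4998 -1.6974] w 0.01325015368966885
[0.0203 0.0053 0.3405]
t: 12.68
position: [0.5137, 0.1118, 0.1301]
ee_rot: [0.216, -0.674, 0.674, -0.214]
contact_force: [0.6, -0.6, -1.3]
grip_width: 0.013
t 12.68 p [0.5137 0.1118 0.1301] yaw z -0.9527156401431841 tilt [ 0.0022 -1.     -0.0006] q [-0.0154  0.1359  1.8318 -0.0008  1.1761  0.9377] F [ 0.6145 -0.5587 -1.255 ] w 0.013046204113326049
[ 0.0098 -0.0422  0.3337]
```

```bash

python3 -m handwheel '[{"dx":0,"dy":0,"dz":0,"wx":0,"wy":0.05,"wz":0,"hand":5},{"dx":0,"dy":0.1,"dz":0,"wx":0,"wy":0.1,"wz":0,"hand":5},{"dx":0,"dy":0.2,"dz":0,"wx":0,"wy":0.15,"wz":0,"hand":5},{"dx":0,"dy":0.2,"dz":0,"wx":0,"wy":0.2,"wz":0,"hand":5},{"dx":0,"dy":0.2,"dz":0,"wx":0,"wy":0.25,"wz":0,"hand":5}]' 80
python3 -c "
from h import *
s,M=st();print(s['ft_torque'])"
python3 -m handwheel '[{"dx":0,"dy":0,"dz":0,"wx":0,"wy":0.05,"wz":0,"hand":5},{"dx":0,"dy":0.1,"dz":0,"wx":0,"wy":0.1,"wz":0,"hand":5},{"dx":0,"dy":0.2,"dz":0,"wx":0,"wy":0.15,"wz":0,"hand":5},{"dx":0,"dy":0.2,"dz":0,"wx":0,"wy":0.15,"wz":0,"hand":5}]' 80
python3 -c "
from h import *
s,M=st();print(s['ft_torque'])"
```

```text
t: 13.1
position: [0.5137, 0.1118, 0.1299]
ee_rot: [0.13, -0.695, 0.695, -0.128]
contact_force: [0.1, -0.8, -2.5]
grip_width: 0.0124
t 13.1 p [0.5137 0.1118 0.1299] yaw z -1.2043705171535057 tilt [ 0.0022 -1.      0.0001] q [-0.0153  0.1361  1.8319 -0.001   1.1755  1.1895] F [ 0.0579 -0.8105 -2.4705] w 0.012441078222096525
[0.0369 0.0046 0.2689]
t: 13.43
position: [0.5137, 0.1118, 0.1297]
ee_rot: [0.077, -0.703, 0.703, -0.075]
contact_force: [-0.3, -0.3, -0.3]
grip_width: 0.0126
t 13.43 p [0.5137 0.1118 0.1297] yaw z -1.3549699033069682 tilt [ 0.0021 -1.      0.0006] q [-0.0152  0.1364  1.832  -0.0012  1.1751  1.3403] F [-0.296  -0.2812 -0.277 ] w 0.012562772572716267
[-0.0733 -0.002   0.2299]
```

```bash

python3 -m handwheel '[{"dx":0,"dy":0,"dz":0,"wx":0,"wy":0.05,"wz":0,"hand":5},{"dx":0,"dy":0.1,"dz":0,"wx":0,"wy":0.1,"wz":0,"hand":5},{"dx":0,"dy":0.2,"dz":0,"wx":0,"wy":0.15,"wz":0,"hand":5},{"dx":0,"dy":0.2,"dz":0,"wx":0,"wy":0.15,"wz":0,"hand":5}]' 80
python3 -c "
from h import *
s,M=st();print(s['ft_torque'])"
python3 -m handwheel '[{"dx":0,"dy":0,"dz":0,"wx":0,"wy":0.05,"wz":0,"hand":5},{"dx":0,"dy":0.1,"dz":0,"wx":0,"wy":0.1,"wz":0,"hand":5},{"dx":0,"dy":0.1,"dz":0,"wx":0,"wy":0.15,"wz":0,"hand":5}]' 80
python3 -c "
from h import *
s,M=st();print(s['ft_torque'])"
```

```text
t: 13.77
position: [0.5137, 0.1118, 0.1296]
ee_rot: [0.024, -0.706, 0.707, -0.023]
contact_force: [-0.5, 0.3, -1.2]
grip_width: 0.0133
t 13.77 p [0.5137 0.1118 0.1296] yaw z -1.5045045813754463 tilt [ 0.002  -1.      0.0011] q [-0.0151  0.1366  1.8321 -0.0013  1.1747  1.4899] F [-0.4958  0.2986 -1.1817] w 0.013267771263111816
[-0.0356  0.0419  0.1651]
t: 14.02
position: [0.5137, 0.1118, 0.1294]
ee_rot: [-0.029, -0.706, 0.707, 0.03]
contact_force: [-0.2, -0.3, -0.2]
grip_width: 0.0128
t 14.02 p [0.5137 0.1118 0.1294] yaw z -1.6538065126758978 tilt [ 0.0018 -1.      0.0015] q [-0.015   0.1368  1.8322 -0.0015  1.1745  1.6393] F [-0.1981 -0.3273 -0.1875] w 0.012781990204526809
[0.0023 0.0354 0.3525]
```

```bash

python3 -m handwheel '[{"dx":0,"dy":0,"dz":0,"wx":0,"wy":0.05,"wz":0,"hand":5},{"dx":0,"dy":0.1,"dz":0,"wx":0,"wy":0.1,"wz":0,"hand":5},{"dx":0,"dy":0.1,"dz":0,"wx":0,"wy":0.12,"wz":0,"hand":5}]' 80
python3 -c "
from h import *
s,M=st();print(s['ft_torque'])"
python3 -m handwheel '[{"dx":0,"dy":0,"dz":0,"wx":0,"wy":0.05,"wz":0,"hand":5},{"dx":0,"dy":0.1,"dz":0,"wx":0,"wy":0.1,"wz":0,"hand":5},{"dx":0,"dy":0.1,"dz":0,"wx":0,"wy":0.12,"wz":0,"hand":5}]' 80
python3 -c "
from h import *
s,M=st();print(s['ft_torque'])"
```

```text
t: 14.27
position: [0.5137, 0.1118, 0.1294]
ee_rot: [-0.07, -0.703, 0.704, 0.071]
contact_force: [-0.6, 1.0, -1.2]
grip_width: 0.0127
t 14.27 p [0.5137 0.1118 0.1294] yaw z -1.771135094052111 tilt [ 0.0014 -1.      0.0022] q [-0.0148  0.1368  1.8322 -0.002   1.1743  1.7572] F [-0.6353  1.0424 -1.2492] w 0.012683362167700775
[0.0613 0.0517 1.2305]
t: 14.52
position: [0.5137, 0.1119, 0.1294]
ee_rot: [-0.111, -0.697, 0.699, 0.112]
contact_force: [0.5, 0.7, -0.6]
grip_width: 0.0129
t 14.52 p [0.5137 0.1119 0.1294] yaw z -1.8868071159280793 tilt [ 0.0008 -1.      0.0031] q [-0.014   0.1369  1.8322 -0.0029  1.1742  1.8739] F [ 0.4516  0.6768 -0.6498] w 0.01290953854606952
[ 0.1538 -0.0481  2.218 ]
```

```bash

python3 -m handwheel '[{"dx":0,"dy":-0.3,"dz":0,"wx":0,"wy":-0.06,"wz":0,"hand":5},{"dx":0,"dy":-0.3,"dz":0,"wx":0,"wy":-0.12,"wz":0,"hand":5},{"dx":0,"dy":-0.3,"dz":0,"wx":0,"wy":-0.12,"wz":0,"hand":5}]' 80
python3 -c "
from h import *
s,M=st();print(s['ft_torque'])"
python3 -m handwheel '[{"dx":0,"dy":0,"dz":0,"wx":0,"wy":-0.05,"wz":0,"hand":5},{"dx":0,"dy":0,"dz":0,"wx":0,"wy":-0.1,"wz":0,"hand":5},{"dx":0,"dy":0,"dz":0,"wx":0,"wy":-0.1,"wz":0,"hand":5}]' 80
python3 -c "
from h import *
s,M=st();print(s['ft_torque'])"
```

```text
t: 14.77
position: [0.5136, 0.1119, 0.1295]
ee_rot: [-0.068, -0.703, 0.705, 0.069]
contact_force: [-1.1, -0.7, -3.2]
grip_width: 0.0127
t 14.77 p [0.5136 0.1119 0.1295] yaw z -1.763719262939609 tilt [ 0.0013 -1.      0.0029] q [-0.014   0.1367  1.8322 -0.0028  1.1745  1.7508] F [-1.0553 -0.7416 -3.1663] w 0.01273483376969989
[ 0.0754 -0.0806  0.9866]
t: 15.02
position: [0.5136, 0.1119, 0.1294]
ee_rot: [-0.033, -0.706, 0.707, 0.034]
contact_force: [0.7, 0.3, -1.7]
grip_width: 0.013
t 15.02 p [0.5136 0.1119 0.1294] yaw z -1.664638209132516 tilt [ 0.0018 -1.      0.0024] q [-0.0143  0.1368  1.8323 -0.0024  1.1745  1.6513] F [ 0.6599  0.2688 -1.7198] w 0.01301313197977349
[-0.0145 -0.046   0.1058]
```

```bash

python3 -m handwheel '[{"dx":0,"dy":0,"dz":0,"wx":0,"wy":-0.04,"wz":0,"hand":5},{"dx":0,"dy":0,"dz":0,"wx":0,"wy":-0.08,"wz":0,"hand":5},{"dx":0,"dy":-2,"dz":0,"wx":0,"wy":-0.08,"wz":0,"hand":5},{"dx":0,"dy":-5,"dz":0,"wx":0,"wy":-0.08,"wz":0,"hand":5},{"dx":0,"dy":-8,"dz":0,"wx":0,"wy":-0.08,"wz":0,"hand":5}]' 80
python3 -c "
from h import *
s,M=st();print(s['ft_torque'])"
python3 -m handwheel '[{"dx":0,"dy":-10,"dz":0,"wx":0,"wy":0,"wz":0,"hand":5},{"dx":0,"dy":-22,"dz":0,"wx":0,"wy":0,"wz":0,"hand":5},{"dx":0,"dy":-35,"dz":0,"wx":0,"wy":0,"wz":0,"hand":5},{"dx":0,"dy":-42,"dz":0,"wx":0,"wy":0,"wz":0,"hand":5},{"dx":0,"dy":-42,"dz":0,"wx":0,"wy":0,"wz":0,"hand":5}]' 80
python3 - <<'E'
from h import *
st(); m,a=shot("wrist","w5"); r=rect(a,m,(.512,.110),.040,.04,600); c=cv2.resize(a[130:330,200:440],(600,500))
cv2.imwrite("pics/r5.png",cv2.resize(np.hstack([r,cv2.resize(c,(720,600))]),(792,360)))
E
```

```text
t: 15.43
position: [0.5136, 0.1118, 0.1377]
ee_rot: [-0.005, -0.706, 0.708, 0.006]
contact_force: [0.3, 0.5, -1.1]
grip_width: 0.0132
t 15.43 p [0.5136 0.1118 0.1377] yaw z -1.5870074445547406 tilt [ 0.002  -1.      0.0021] q [-0.0144  0.1262  1.826  -0.0023  1.1913  1.5734] F [ 0.293   0.4686 -1.1132] w 0.01324580383348998
[ 0.0484 -0.0195  0.0124]
t: 15.85
position: [0.5155, 0.112, 0.1829]
ee_rot: [-0.007, -0.706, 0.708, 0.005]
contact_force: [0.6, -0.5, -1.1]
grip_width: 0.0128
t 15.85 p [0.5155 0.112  0.1829] yaw z -1.5873697591071694 tilt [-0.0035 -1.      0.0021] q [-0.0142  0.0756  1.7856 -0.0022  1.277   1.5738] F [ 0.5521 -0.5003 -1.1394] w 0.012773318883564222
```

View pics/r5.png

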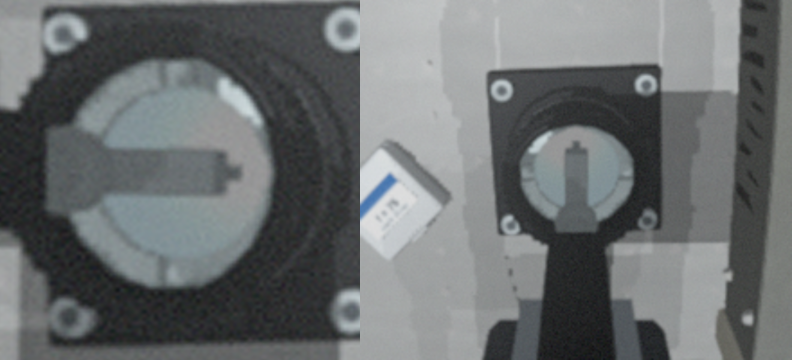

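```bash

python3 -m handwheel '[{"dx":0,"dy":-20,"dz":0,"wx":0,"wy":-0.12,"wz":0,"hand":5},{"dx":0,"dy":-45,"dz":0,"wx":0,"wy":-0.24,"wz":0,"hand":5},{"dx":0,"dy":-70,"dz":0,"wx":0,"wy":-0.36,"wz":0,"hand":5},{"dx":0,"dy":-78,"dz":0,"wx":0,"wy":-0.48,"wz":0,"hand":5},{"dx":0,"dy":-78,"dz":0,"wx":0,"wy":-0.6,"wz":0,"hand":5}]' 80
python3 -m handwheel '[{"dx":0,"dy":0,"dz":0,"wx":0,"wy":-0.12,"wz":0,"hand":5},{"dx":0,"dy":0,"dz":0,"wx":0,"wy":-0.24,"wz":0,"hand":5},{"dx":0,"dy":0,"dz":0,"wx":0,"wy":-0.36,"wz":0,"hand":5},{"dx":0,"dy":0,"dz":0,"wx":0,"wy":-0.48,"wz":0,"hand":5},{"dx":0,"dy":0,"dz":0,"wx":0,"wy":-0.6,"wz":0,"hand":5}]' 80
python3 -m handwheel '[{"dx":0,"dy":0,"dz":0,"wx":0,"wy":-0.12,"wz":0,"hand":5},{"dx":0,"dy":0,"dz":0,"wx":0,"wy":-0.24,"wz":0,"hand":5},{"dx":0,"dy":0,"dz":0,"wx":0,"wy":-0.36,"wz":0,"hand":5},{"dx":0,"dy":0,"dz":0,"wx":0,"wy":-0.42,"wz":0,"hand":5},{"dx":0,"dy":0,"dz":0,"wx":0,"wy":-0.42,"wz":0,"hand":5}]' 80
python3 -c "
from h import *
s,M=st();print(s['ft_torque'])
d=np.array([.4143,-.4017,.2600])-s['position'];print('tool delta mm',M.T@d*1e3)"
```

```text
t: 16.32
position: [0.516, 0.1121, 0.2622]
ee_rot: [0.203, -0.675, 0.678, -0.207]
contact_force: [-0.3, -0.4, -1.6]
grip_width: 0.0129
t: 16.73
position: [0.5155, 0.1121, 0.2614]
ee_rot: [0.397, -0.583, 0.586, -0.399]
contact_force: [0.1, 0.2, -1.7]
grip_width: 0.0127
t: 17.15
position: [0.515, 0.1122, 0.2605]
ee_rot: [-0.511, 0.487, -0.49, 0.511]
contact_force: [-0.3, -0.0, -2.1]
grip_width: 0.0128
t 17.15 p [0.515  0.1122 0.2605] yaw z 0.045338722296438726 tilt [ 0.0022 -1.      0.0028] q [-0.0138  0.0123  1.6948 -0.0021  1.4316 -0.0589] F [-0.3435 -0.0247 -2.1037] w 0.012834013012829418
[ 0.0038 -0.0219 -0.057 ]
tool delta mm [ 508.7555    1.2529 -123.9244]
```

```bash

python3 -m handwheel '[{"dx":25,"dy":0,"dz":-6,"wx":0,"wy":0,"wz":0,"hand":5},{"dx":60,"dy":0,"dz":-15,"wx":0,"wy":0,"wz":0,"hand":5},{"dx":97,"dy":0,"dz":-23,"wx":0,"wy":0,"wz":0,"hand":5},{"dx":134,"dy":0,"dz":-32,"wx":0,"wy":0,"wz":0,"hand":5},{"dx":170,"dy":0,"dz":-41,"wx":0,"wy":0,"wz":0,"hand":5}]' 80
python3 -m handwheel '[{"dx":35,"dy":0,"dz":-8,"wx":0,"wy":0,"wz":0,"hand":5},{"dx":70,"dy":0,"dz":-17,"wx":0,"wy":0,"wz":0,"hand":5},{"dx":105,"dy":0,"dz":-25,"wx":0,"wy":0,"wz":0,"hand":5},{"dx":140,"dy":0,"dz":-33,"wx":0,"wy":0,"wz":0,"hand":5},{"dx":170,"dy":0,"dz":-41,"wx":0,"wy":0,"wz":0,"hand":5}]' 80
python3 -m handwheel '[{"dx":35,"dy":0,"dz":-8,"wx":0,"wy":0,"wz":0,"hand":5},{"dx":70,"dy":0,"dz":-17,"wx":0,"wy":0,"wz":0,"hand":5},{"dx":105,"dy":0,"dz":-25,"wx":0,"wy":0,"wz":0,"hand":5},{"dx":140,"dy":0,"dz":-33,"wx":0,"wy":0,"wz":0,"hand":5},{"dx":169,"dy":0,"dz":-42,"wx":0,"wy":0.01,"wz":0,"hand":5}]' 80
python3 -m handwheel '[{"dx":0,"dy":0,"dz":0,"wx":0,"wy":0,"wz":0,"hand":5},{"dx":0,"dy":0,"dz":0,"wx":0,"wy":0,"wz":0,"hand":5}]' 80
python3 -c "
from h import *
s,M=st();print(s['ft_torque'])
d=np.array([.4143,-.4017,.1200])-s['position'];print('tool delta mm',M.T@d*1e3)"
```

```text
t: 17.57
position: [0.4809, -0.061, 0.2603]
ee_rot: [-0.511, 0.488, -0.49, 0.511]
contact_force: [0.4, -1.2, -1.6]
grip_width: 0.0129
t: 17.98
position: [0.4464, -0.2346, 0.2601]
ee_rot: [0.51, -0.489, 0.491, -0.51]
contact_force: [1.8, -0.2, -2.1]
grip_width: 0.0125
t: 18.4
position: [0.4104, -0.4073, 0.2598]
ee_rot: [0.507, -0.492, 0.494, -0.507]
contact_force: [0.3, 0.4, -1.7]
grip_width: 0.0124
t: 18.57
position: [0.4094, -0.4084, 0.2587]
ee_rot: [-0.505, 0.494, -0.495, 0.506]
contact_force: [0.8, 0.7, -1.8]
grip_width: 0.0126
t 18.57 p [ 0.4094 -0.4084  0.2587] yaw z 0.02221799713358216 tilt [ 0.0001 -1.      0.0006] q [-0.9932  0.1489  1.5534  0.0004  1.439  -1.0155] F [ 0.8166  0.7296 -1.7618] w 0.012628243867249362
[ 0.0382  0.1059 -0.0241]
tool delta mm [ -6.5729 138.707    4.9616]
```

```bash

python3 -m handwheel '[{"dx":-3,"dy":30,"dz":3,"wx":0,"wy":-0.01,"wz":0,"hand":5},{"dx":-6.5,"dy":65,"dz":5,"wx":0,"wy":-0.01,"wz":0,"hand":5},{"dx":-6.5,"dy":100,"dz":5,"wx":0,"wy":-0.01,"wz":0,"hand":5},{"dx":-6.5,"dy":130,"dz":5,"wx":0,"wy":-0.01,"wz":0,"hand":5},{"dx":-6.5,"dy":139,"dz":5,"wx":0,"wy":-0.01,"wz":0,"hand":5}]' 80
python3 -m handwheel '[{"dx":0,"dy":0,"dz":0,"wx":0,"wy":0,"wz":0,"hand":5},{"dx":0,"dy":0,"dz":0,"wx":0,"wy":0,"wz":0,"hand":5},{"dx":0,"dy":0,"dz":0,"wx":0,"wy":0,"wz":0,"hand":5}]' 80
python3 -c "
from h import *
s,M=st();print(s['ft_torque'])
d=np.array([.4145,-.4017,.1095])-s['position'];print('tool delta mm',M.T@d*1e3)"
```

```text
t: 18.98
position: [0.4126, -0.3969, 0.1139]
ee_rot: [-0.507, 0.495, -0.488, 0.509]
contact_force: [-0.8, 1.0, -2.4]
grip_width: 0.0131
t: 19.23
position: [0.4136, -0.3974, 0.1159]
ee_rot: [-0.507, 0.494, -0.489, 0.509]
contact_force: [0.2, -0.0, -1.6]
grip_width: 0.0126
t 19.23 p [ 0.4136 -0.3974  0.1159] yaw z 0.033060475169426395 tilt [-0.0067 -1.     -0.0031] q [-0.9765  0.2746  1.7003  0.001   1.174  -1.0099] F [ 0.2031 -0.0146 -1.5824] w 0.012551339323638706
[-0.0087 -0.031   0.0087]
tool delta mm [4.3941 6.3623 0.7562]
```

```bash

python3 -m handwheel '[{"dx":2,"dy":3,"dz":0,"wx":0.003,"wy":0,"wz":-0.005,"hand":5},{"dx":4.4,"dy":6,"dz":0.7,"wx":0.005,"wy":0,"wz":-0.009,"hand":5},{"dx":4.4,"dy":6,"dz":0.7,"wx":0.005,"wy":0,"wz":-0.009,"hand":5},{"dx":4.4,"dy":6,"dz":0.7,"wx":0.005,"wy":0,"wz":-0.009,"hand":5}]' 80
python3 -c "
from h import *
s,M=st();print(s['ft_torque'])
d=np.array([.4983,-.3993,.1095])-s['position'];print('tool delta mm',M.T@d*1e3)
m,a=shot('wrist','w6'); r=rect(a,m,(.46,-.38),.096,.09,500); cv2.imwrite('pics/r6.png',r)"
```

```text
t: 19.57
position: [0.4146, -0.4021, 0.1104]
ee_rot: [0.508, -0.49, 0.493, -0.508]
contact_force: [-0.2, -0.1, -0.9]
grip_width: 0.0128
t 19.57 p [ 0.4146 -0.4021  0.1104] yaw z 0.03278036671541671 tilt [ 0.0032 -1.      0.0024] q [-0.9795  0.2831  1.7017  0.0004  1.1528 -1.0124] F [-0.2091 -0.1402 -0.9328] w 0.01280606535513099
[0.0132 0.0114 0.0157]
tool delta mm [-0.0981  1.1512 83.7613]
```

View pics/r6.png

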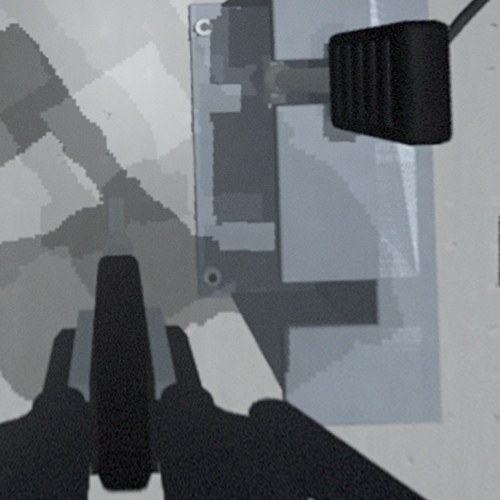

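```bash

python3 -m handwheel '[{"dx":0,"dy":0.3,"dz":10,"wx":0,"wy":0,"wz":0,"hand":5},{"dx":0,"dy":0.6,"dz":22,"wx":0,"wy":0,"wz":0,"hand":5},{"dx":0,"dy":0.6,"dz":34,"wx":0,"wy":0,"wz":0,"hand":5},{"dx":0,"dy":0.6,"dz":42,"wx":0,"wy":0,"wz":0,"hand":5},{"dx":0,"dy":0.6,"dz":46,"wx":0,"wy":0,"wz":0,"hand":5}]' 80
python3 -m handwheel '[{"dx":0,"dy":0,"dz":8,"wx":0,"wy":0,"wz":0,"hand":5},{"dx":0,"dy":0,"dz":16,"wx":0,"wy":0,"wz":0,"hand":5},{"dx":0,"dy":0,"dz":24,"wx":0,"wy":0,"wz":0,"hand":5},{"dx":0,"dy":0,"dz":30,"wx":0,"wy":0,"wz":0,"hand":5},{"dx":0,"dy":0,"dz":30,"wx":0,"wy":0,"wz":0,"hand":5}]' 80
python3 -c "
from h import *
s,M=st();print(s['ft_torque'])
d=np.array([.4983,-.3993,.1095])-s['position'];print('tool delta mm',M.T@d*1e3)"
```

```text
t: 20.03
position: [0.4619, -0.4004, 0.1099]
ee_rot: [0.508, -0.49, 0.493, -0.508]
contact_force: [0.6, -0.3, -1.8]
grip_width: 0.0126
t: 20.45
position: [0.4931, -0.3993, 0.1101]
ee_rot: [-0.508, 0.49, -0.493, 0.509]
contact_force: [-0.4, 0.7, -0.8]
grip_width: 0.0128
t 20.45 p [ 0.4931 -0.3993  0.1101] yaw z 0.03446743124051654 tilt [ 0.0035 -1.      0.0035] q [-0.871   0.4173  1.5298  0.0007  1.1896 -0.9057] F [-0.3822  0.7275 -0.7695] w 0.012809536430425084
[0.0348 0.0193 0.0241]
tool delta mm [0.2134 0.5885 5.1887]
```

Forward 5 mm more, lower until it rests, then check the force.

```bash

python3 -m handwheel '[{"dx":0,"dy":0,"dz":3,"wx":0,"wy":0,"wz":0,"hand":5},{"dx":0,"dy":0,"dz":5,"wx":0,"wy":0,"wz":0,"hand":5},{"dx":0,"dy":1,"dz":5,"wx":0,"wy":0,"wz":0,"hand":5},{"dx":0,"dy":2,"dz":5,"wx":0,"wy":0,"wz":0,"hand":5},{"dx":0,"dy":2,"dz":5,"wx":0,"wy":0,"wz":0,"hand":5}]' 80
python3 -m handwheel '[{"dx":0,"dy":0.5,"dz":0,"wx":0,"wy":0,"wz":0,"hand":5},{"dx":0,"dy":1,"dz":0,"wx":0,"wy":0,"wz":0,"hand":5},{"dx":0,"dy":1,"dz":0,"wx":0,"wy":0,"wz":0,"hand":5}]' 80
```

```text
t: 20.87
position: [0.4977, -0.399, 0.1077]
ee_rot: [-0.508, 0.49, -0.493, 0.509]
contact_force: [-0.3, 1.3, -2.7]
grip_width: 0.013
t: 21.12
position: [0.4975, -0.3991, 0.107]
ee_rot: [0.508, -0.49, 0.493, -0.508]
contact_force: [-1.1, 1.3, 0.3]
grip_width: 0.0128
```

```bash

python3 -m handwheel '[{"dx":0,"dy":0,"dz":0,"wx":0,"wy":0,"wz":0,"hand":20},{"dx":0,"dy":0,"dz":0,"wx":0,"wy":0,"wz":0,"hand":25},{"dx":0,"dy":0,"dz":0,"wx":0,"wy":0,"wz":0,"hand":35},{"dx":0,"dy":0,"dz":0,"wx":0,"wy":0,"wz":0,"hand":45},{"dx":0,"dy":0,"dz":0,"wx":0,"wy":0,"wz":0,"hand":45}]' 80
python3 -m handwheel '[{"dx":0,"dy":-5,"dz":0,"wx":0,"wy":0,"wz":0,"hand":50},{"dx":0,"dy":-20,"dz":0,"wx":0,"wy":0,"wz":0,"hand":50},{"dx":0,"dy":-50,"dz":0,"wx":0,"wy":0,"wz":0,"hand":50},{"dx":0,"dy":-90,"dz":0,"wx":0,"wy":0,"wz":0,"hand":50},{"dx":0,"dy":-130,"dz":0,"wx":0,"wy":0,"wz":0,"hand":50}]' 80
python3 -m handwheel '[{"dx":0,"dy":0,"dz":0,"wx":0,"wy":0,"wz":0,"hand":50},{"dx":0,"dy":0,"dz":0,"wx":0,"wy":0,"wz":0,"hand":50},{"dx":0,"dy":0,"dz":0,"wx":0,"wy":0,"wz":0,"hand":50}]' 80
python3 - <<'E'
from h import *
st(); m,a=shot("wrist","w7"); r=rect(a,m,(.497,-.36),.138,.09,500); b=cv2.imread("pics/w2.png"); 
_,s=shot("scene","s7"); c=cv2.resize(s[240:350,370:490],(300,275))
o=np.zeros((500,800,3),np.uint8); o[:,:500]=r; o[:275,500:]=c; cv2.imwrite("pics/r7.png",o)
E
```

```text
t: 21.53
position: [0.4976, -0.3991, 0.1071]
ee_rot: [0.509, -0.49, 0.493, -0.508]
contact_force: [-0.5, -0.5, 0.4]
grip_width: 0.0452
t: 21.95
position: [0.4966, -0.398, 0.2379]
ee_rot: [-0.508, 0.491, -0.492, 0.509]
contact_force: [-0.1, -0.7, -0.4]
grip_width: 0.0502
t: 22.2
position: [0.4967, -0.398, 0.238]
ee_rot: [-0.508, 0.491, -0.492, 0.508]
contact_force: [0.3, 0.0, 0.4]
grip_width: 0.0502
t 22.2 p [ 0.4967 -0.398   0.238 ] yaw z 0.03414531846169393 tilt [ 0.0017 -1.      0.0018] q [-0.8653  0.3096  1.4057  0.0003  1.4239 -0.8995] F [0.2636 0.0089 0.4322] w 0.05020776974485267
```

View pics/r7.png

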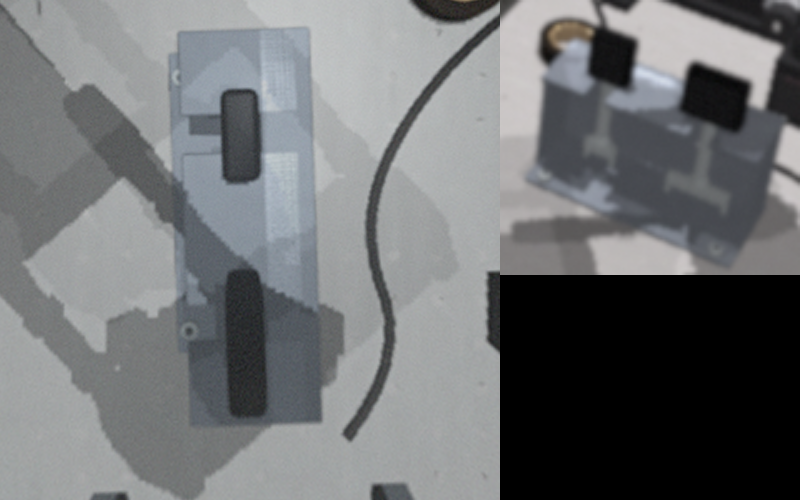

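```bash
python3 -c "
from station import env
print(env.hand_in())"
```

```text
the job is handed in; nothing more can be done
None
```

I took the large spanner from the rack's right-hand notch and lowered its prongs into the ring's slots. I then turned the ring clockwise until it stopped, hung the spanner back in its notch and handed the job in at about 22 s. The hand-in reports no verdict.

- **Prongs in the slots:** they went past the expected height of the ring's face with no contact, and a light touch came about where the slot floor should be.
- **Ring home:** turning took about 0.3 N m over about 1.6 rad. The torque then climbed to 2.2 N m while I pushed on another 0.23 rad, and the push sprang back on release, so I took it as the hard stop. I didn't measure the ring's height directly. The slot angles in the pictures suggest about 1.69 rad of turn, against 1.61 rad by feel; that is within what I could read from the images.
- **Spanner back in the rack:** the last wrist and scene pictures show it hanging upright. Its handle is within about 1 mm of where it hung at the start.
- **Small spanner and robot:** the small spanner looks unmoved in its notch, and the open gripper is clear of everything.
- **Disagreement:** the cameras and the arm's readings differed by 1–3 mm when placing the tube. I lined up the spanner and tube in a single wrist picture instead. Side forces stayed near 1 N while the prongs were in the tube.

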